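Find the tired jar-spring finger and mark it

ROBOT

A 7-joint arm with a two-finger parallel gripper is mounted at the origin on the work surface. World frame = base frame: x ahead of the robot, y to its left, z up, the work surface at z = 0. Lengths are in m, angles in rad, forces in N, time in s.
With the tool pointing down it reaches from about 0.425 to 0.925 m from the base axis. Payload 6.8 kg.
Tool frame: the origin (TCP) lies on the centre line of the jaws, within the pads' length; the fingertips stand 19 mm ahead of it and the grasp point (between the pads) is the TCP; z points along the fingers, y is the line along which they close (so a half turn about z gives the same grasp; the last joint's range is limited). The gripper opens to 85 mm and grips with 20 to 120 N. Pads are 22 mm wide; open, the fingers measure 114 mm over their backs; the gripper's body (76 mm by 85 mm) begins 54 mm behind the grasp point. The pads swing forward as they close: fully open they stand 13 mm farther back than shut.
Start: joints at [-1.226, 0.477, 0.022, 1.555, -0.011, 1.109, -0.083], TCP at [0.295, 0.607, 0.25] pointing down, gripper open.
Joint ranges: [-2.96, 2.96], [-0.34, 2.1], [-1.41, 1.46], [0.24, 2.44], [-1.37, 4.51], [0.17, 1.92], [-2.96, 2.96]. Speed limits (rad/s): [2.39, 2.39, 3.14, 3.14, 3.14, 3.14, 3.14].

INTERFACE

Orientations are given as a rotation vector (axis times angle).
In Python, from bench import r gives the robot as it stands. The module is installed in compiled form; this text tells all that it offers.
- The arm moves only by the tool arm_command, never from a script. Its argument "rows" is a list of rows, each an object of numbers: "fingers": the opening, from -1 (shut) to 1 (fully open); "x", "y", "z": the shift along the tool's x, y, z in m; "ax", "ay", "az": the turn, a rotation vector about the tool's x, y, z in degrees. In form: [{"fingers": .., "x": .., "y": .., "z": .., "ax": .., "ay": .., "az": ..}, ...]. A call has 1 to 10 rows; each row shifts and turns the commanded pose from where the row before left it, along the tool's axes as they then stand; what a row does not reach is not made up. A row lasts 1/12 s, in which the tool goes at most 41.7 mm and 7.16 degrees, less where a joint would pass 70% of its speed; a pose out of reach is approached as far as the arm can. A call is refused whole if a number of a shift passes 0.0417 or a number of a turn 7.16, either way. A call with a gripper value outside its range is refused whole. The fingers move at their own pace and stop on an object; "grip_force" is the grip in N (left out, the last holds). Time passes only in rows, so rows that do not move let the fingers close. It gives the time, the measured TCP pose, the force, the opening and the grip force at its end, in the units of the state.
- r.get_obs(): the state, without advancing time (a new reading comes with each control period).
- r.grab_frame(name): name is "scene" or "top" or "wrist"; returns a dict with "frame" (420x560x3 uint8, red, green, blue), "depth" (420x560 float32, m along the optical axis (not along the pixel's ray), 0 where there is no reading), "K" (3x3 intrinsics, pixels), "distortion" ([k1, k2, p1, p2, k3] as OpenCV has them; the pictures are not rectified), "world_from_camera" (4x4, takes a point from camera to world coordinates). Camera axes: x right, y down, z forward; pixel columns grow to the right and rows downward; lengths in m; the calibration is good to about 2 mm. A picture is of the moment at which its call begins.
- r.hand_in(): hands the job in; it is judged then, once.
The state is a dict: "clock": time; "joints": joint angles; "qvel": joint speeds; "tau": joint torques, N m; "tcp_pos": TCP position; "orientation": TCP orientation; "contact_force": force on the tool from outside, world axes, zero at the start; "moment": the same for the moment, N m; "grip_width": finger opening in m; "gripper_force": force on a finger pad.
Only numpy, scipy, OpenCV 4.12 (cv2) and the standard library are available. Lean on these libraries where they do the work, as an engineer would, in place of code of your own. Each camera call takes 0.05 s, during which the arm holds its last target. There are 200 camera calls.

TASK

The three spring fingers of the jar labeller stand in the check rack, and one of them is tired: it gives way with much less force than the others. One after the other, starting at the rack's blue end, press the black pad on each finger's free tip gently down onto its stop, keep it there for about half a second and feel how stiff it is, never pushing on the fingers or their mounts with more than 20 N. Then put the red collar fully down over the post on the tired finger and let go, leaving the jars and the cup alone.

Things in the scene. Friction and masses are not known exactly. Their poses are not given: they have to be found in the camera images.
- rack: White plastic check rack, fixed: plate 160 x 360 x 10 mm with a blue bar along one end (its +y end). Origin: centre of its underside; y along the row of places, z up.
- place1 (a point): Place 1 of the rack, counted from the blue bar: the middle of where a unit stands, on the plate's top face; the places are 110 mm apart. A unit's origin is within 10 mm of its place.
- place2 (a point): Place 2 of the rack, counted from the blue bar: the middle of where a unit stands, on the plate's top face; the places are 110 mm apart. A unit's origin is within 10 mm of its place.
- place3 (a point): Place 3 of the rack, counted from the blue bar: the middle of where a unit stands, on the plate's top face; the places are 110 mm apart. A unit's origin is within 10 mm of its place.
- unit_a: Spring-finger unit, fixed on the rack; all three look alike, any may be in any place. Base 130 x 50 x 10 mm; clamp block 40 x 46 mm centred at x = +43 mm, 53 mm high with its screws; steel leaf spring 18 mm wide from the clamp towards -x, its root at x = 25 mm, z = 36 mm. Origin: centre of the underside; +x from the leaf's free tip to the clamp, z up.
- pad_a (a point): Centre of the top face of the black rubber pad (20 mm disc, 4 mm high) on the free tip of the leaf of unit_a: at rest 41 mm above the unit's underside, 85 mm from the leaf's root. A brass stop stands below the tip. Moves with the leaf.
- leaf_a (a joint): Downward bend of the leaf of unit_a in rad: 0 at rest. The stops are not set alike: the tip meets its own after 0.09 to 0.17 rad (pad 8 to 14 mm lower), to be found by feel. Springs back when released. Force on the pad rises evenly from the start to 6 to 9 N (sound) or under 3.5 N (tired) at the stop, then steeply. Over 20 N spoils it.
- post_a (a point): Foot of the upright steel post on the leaf of unit_a: on its axis, on top of the brass seat disc (36 mm diameter) where a collar comes to rest; at rest 40 mm above the unit's underside and 47 mm from the pad's centre towards the clamp. Post 12 mm diameter, 30 mm tall, tapered over the top 6 mm. Moves with the leaf; the collar's weight bends a tired leaf by 0.035 to 0.08 rad, a sound one by less than 0.015.
- unit_b: Spring-finger unit, fixed on the rack; all three look alike, any may be in any place. Base 130 x 50 x 10 mm; clamp block 40 x 46 mm centred at x = +43 mm, 53 mm high with its screws; steel leaf spring 18 mm wide from the clamp towards -x, its root at x = 25 mm, z = 36 mm. Origin: centre of the underside; +x from the leaf's free tip to the clamp, z up.
- pad_b (a point): Centre of the top face of the black rubber pad (20 mm disc, 4 mm high) on the free tip of the leaf of unit_b: at rest 41 mm above the unit's underside, 85 mm from the leaf's root. A brass stop stands below the tip. Moves with the leaf.
- leaf_b (a joint): Downward bend of the leaf of unit_b in rad: 0 at rest. The stops are not set alike: the tip meets its own after 0.09 to 0.17 rad (pad 8 to 14 mm lower), to be found by feel. Springs back when released. Force on the pad rises evenly from the start to 6 to 9 N (sound) or under 3.5 N (tired) at the stop, then steeply. Over 20 N spoils it.
- post_b (a point): Foot of the upright steel post on the leaf of unit_b: on its axis, on top of the brass seat disc (36 mm diameter) where a collar comes to rest; at rest 40 mm above the unit's underside and 47 mm from the pad's centre towards the clamp. Post 12 mm diameter, 30 mm tall, tapered over the top 6 mm. Moves with the leaf; the collar's weight bends a tired leaf by 0.035 to 0.08 rad, a sound one by less than 0.015.
- unit_c: Spring-finger unit, fixed on the rack; all three look alike, any may be in any place. Base 130 x 50 x 10 mm; clamp block 40 x 46 mm centred at x = +43 mm, 53 mm high with its screws; steel leaf spring 18 mm wide from the clamp towards -x, its root at x = 25 mm, z = 36 mm. Origin: centre of the underside; +x from the leaf's free tip to the clamp, z up.
- pad_c (a point): Centre of the top face of the black rubber pad (20 mm disc, 4 mm high) on the free tip of the leaf of unit_c: at rest 41 mm above the unit's underside, 85 mm from the leaf's root. A brass stop stands below the tip. Moves with the leaf.
- leaf_c (a joint): Downward bend of the leaf of unit_c in rad: 0 at rest. The stops are not set alike: the tip meets its own after 0.09 to 0.17 rad (pad 8 to 14 mm lower), to be found by feel. Springs back when released. Force on the pad rises evenly from the start to 6 to 9 N (sound) or under 3.5 N (tired) at the stop, then steeply. Over 20 N spoils it.
- post_c (a point): Foot of the upright steel post on the leaf of unit_c: on its axis, on top of the brass seat disc (36 mm diameter) where a collar comes to rest; at rest 40 mm above the unit's underside and 47 mm from the pad's centre towards the clamp. Post 12 mm diameter, 30 mm tall, tapered over the top 6 mm. Moves with the leaf; the collar's weight bends a tired leaf by 0.035 to 0.08 rad, a sound one by less than 0.015.
- collar: Loose red-painted steel marker collar: upright tube, 36 mm outside, 20 mm bore, 45 mm tall, about 200 g. Origin: centre of its lower end; z along the bore.
- jar_dark: Bystander: full yoghurt jar, dark topping, white lid, 68 mm diameter, 93 mm tall. Origin: centre of its underside.
- jar_caramel: Bystander: full yoghurt jar, caramel topping, white lid, 68 mm diameter, 93 mm tall. Origin: centre of its underside.
- cup: Bystander: small empty teal measuring cup, 52 mm rim diameter, 55 mm tall. Origin: centre of its underside.
Mind the look-alikes: they are no part of the job. Several things have the shape of the collar; the one meant has the colours described above.

How it is judged:
By the outcome, as a careful person would: the job done as asked, in the order asked, and still so for the second after the job is handed in, with the robot touching nothing.
It also fails if it takes over 72 s, if anything falls off the work surface, if the arm or the gripper's body presses on something with over 40 N, if the wrist force passes 120 N, or if a joint passes its speed limit or range.

## Working session

There is one attempt and no reset: what is moved stays moved. The work goes in short steps, Python scripts to look and compute and a tool call to move; the robot and the scene stay as the last step left them, time stands still between calls to the robot, and variables do not carry over. Pictures are saved under pics/ and viewed, at most 10 in all, crops included, and the job is handed in when it is done.

Besides the shell and the picture viewer there is one more tool, called after ">>>" as name([rows], argument=value, ...), one row to a line, values as JSON. arm_command: Moves the arm, as the interface text tells. Its arguments: {"type":"object","properties":{"rows":{"type":"array"},"grip_force":{"type":"number"}},"required":["rows"]}

```bash
mkdir -p pics
cat > h.py <<'E'
import numpy as np, cv2
from bench import r
def grab(n):
    f=r.grab_frame(n); return f
def save(f,name,crop=None,s=1):
    im=f["frame"][:,:,::-1]
    if crop: im=im[crop[1]:crop[3],crop[0]:crop[2]]
    im=cv2.resize(im,None,fx=s,fy=s,interpolation=cv2.INTER_CUBIC); cv2.imwrite("pics/"+name,im)
def rays(f,uv):
    p=cv2.undistortPoints(np.array(uv,float).reshape(-1,1,2),np.array(f["K"]),np.array(f["distortion"]))[:,0]
    T=np.array(f["world_from_camera"]); d=np.c_[p,np.ones(len(p))]@T[:3,:3].T
    return T[:3,3],d
def onz(f,uv,z):
    o,d=rays(f,uv); return o+d*((z-o[2])/d[:,2])[:,None]
def proj(f,P):
    T=np.linalg.inv(np.array(f["world_from_camera"])); rv=cv2.Rodrigues(T[:3,:3])[0]
    return cv2.projectPoints(np.array(P,float).reshape(-1,1,3),rv,T[:3,3],np.array(f["K"]),np.array(f["distortion"]))[0][:,0]
E
python3 - <<'E'
from h import *
np.set_printoptions(precision=4,suppress=True)
import pickle
for n in("top","scene"):
    f=grab(n);save(f,n+"0.png",s=1.4);pickle.dump(f,open(n+".pkl","wb"));print(n,f["world_from_camera"],f["K"])
o=r.get_obs();print(o)
E
```

```text
top [[-0.0079 -0.9764  0.216   0.3516]
 [-1.      0.008  -0.0003  0.0399]
 [-0.0015 -0.216  -0.9764  1.0274]
 [ 0.      0.      0.      1.    ]] [[450.4874   0.     282.2591]
 [  0.     450.4874 211.5587]
 [  0.       0.       1.    ]]
scene [[-0.2195  0.7401 -0.6356  1.1835]
 [ 0.9755  0.1579 -0.153   0.2079]
 [-0.0129 -0.6537 -0.7567  0.8306]
 [ 0.      0.      0.      1.    ]] [[445.6312   0.     273.8955]
 [  0.     445.6312 210.6448]
 [  0.       0.       1.    ]]
{'clock': 0.1, 'joints': array([-1.2261,  0.4777,  0.0223,  1.5564, -0.0115,  1.1093, -0.0831]), 'qvel': array([-0.0003, -0.0033,  0.0017, -0.0009, -0.0016, -0.0014,  0.002 ]), 'tau': array([  0.0041, -59.7765,   1.6133, -28.1955,   0.0128,   0.005 ,
        -0.    ]), 'tcp_pos': array([0.2951, 0.6065, 0.2494]), 'orientation': array([-0.705 , -3.0612,  0.0026]), 'contact_force': array([ 0.2083,  0.1441, -0.9885]), 'moment': array([-0.025 ,  0.0005,  0.0181]), 'gripper_force': 0.0, 'grip_width': 0.08549120101939023}
```

View pics/top0.png

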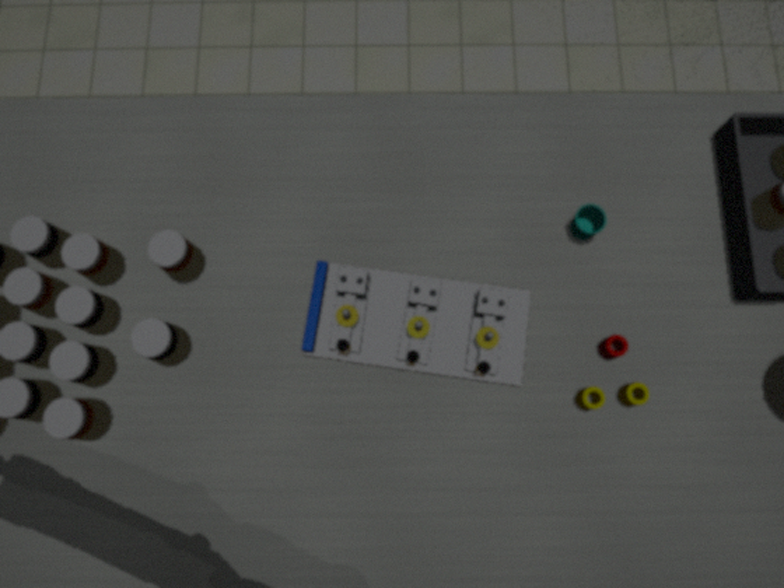

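View pics/scene0.png

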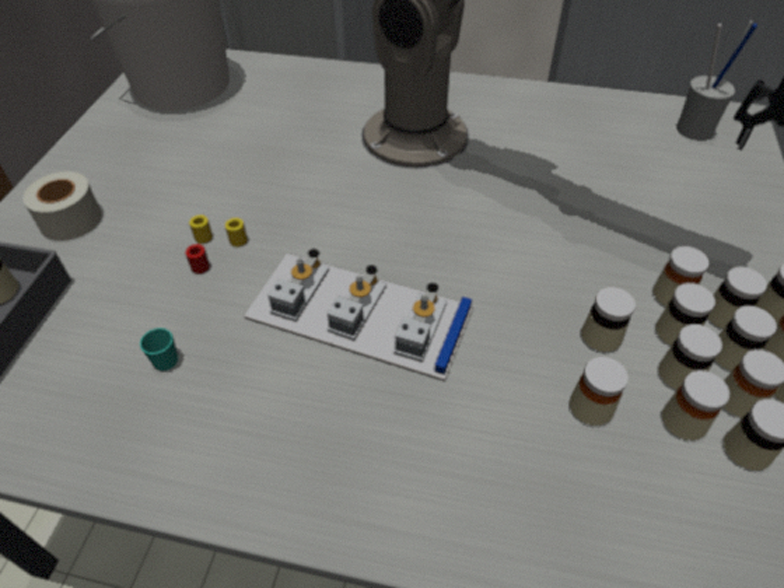

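Top view (viewing scale 1.4): the blue bar is at (315,308). Pads sit at about (343,345), (412,356) and (483,368), and yellow seat discs with posts at (347,316), (418,327) and (487,338). Candidates for the collar are red at (615,346) and yellow at (593,398) and (637,394). The red one matches the description.

Run:
```python
from h import *
import pickle
np.set_printoptions(precision=4,suppress=True)
f=pickle.load(open("top.pkl","rb")); im=f["frame"]; hsv=cv2.cvtColor(im,cv2.COLOR_RGB2HSV)
H,S,V=[hsv[:,:,i].astype(int) for i in range(3)]
def blobs(m,a=15):
    n,l,st,c=cv2.connectedComponentsWithStats(m.astype(np.uint8));return [(c[i],st[i]) for i in range(1,n) if st[i,4]>a]
print("red");[print(c,s,onz(f,[c],.03)) for c,s in blobs(((H<6)|(H>174))&(S>170)&(V>60))]
print("yellow");[print(c,s,onz(f,[c],.05)) for c,s in blobs((abs(H-27)<8)&(S>150)&(V>70))]
print("blue")
for c,s in blobs((abs(H-112)<12)&(S>150)&(V>50),60):
    m=((abs(H-112)<12)&(S>150)&(V>50)); y,x=np.nonzero(m)
    print(c,cv2.minAreaRect(np.c_[x,y].astype(np.float32)),onz(f,[c],.015))
print("pads")
m=(V<40);m[:170]=0;m[280:]=0;m[:,:225]=0;m[:,370:]=0
[print(c,s,onz(f,[c],.051)) for c,s in blobs(m,20)]
# rack plate white
m=((S<60)&(V>110));m[:180]=0;m[290:]=0;m[:,:220]=0;m[:,390:]=0
y,x=np.nonzero(m);b=cv2.boxPoints(cv2.minAreaRect(np.c_[x,y].astype(np.float32)));print(b,onz(f,b,.01))
save(f,"red.png",(390,220,480,300),6)
```

```text
red
[439.6909 246.6636] [433 240  15  15 110] [[ 0.4889 -0.3118  0.03  ]]
yellow
[247.8333 226.2593] [241 219  14  14 108] [[0.5351 0.1158 0.05  ]]
[298.2143 234.1429] [292 227  14  14 112] [[0.5166 0.0049 0.05  ]]
[347.     241.2895] [341 234  14  14 114] [[ 0.4999 -0.1018  0.05  ]]
[454.7934 280.6364] [448 273  15  16 121] [[ 0.412  -0.3316  0.05  ]]
[423.4344 283.6885] [416 276  16  16 122] [[ 0.4062 -0.263   0.05  ]]
blue
[224.5192 218.7652] ((224.62303161621094, 218.43296813964844), (7.110728740692139, 64.12783813476562), 10.080596923828125) [[0.5596 0.1722 0.015 ]]
pads
[244.6458 246.3542] [241 243   8   8  48] [[0.4904 0.1223 0.051 ]]
[294.5    254.5417] [291 251   8   8  48] [[0.4716 0.0137 0.051 ]]
[344.7647 262.2353] [341 259   8   8  51] [[ 0.4539 -0.095   0.051 ]]
[[0. 0.]
 [0. 0.]
 [0. 0.]
 [0. 0.]] [[1.1542 0.7795 0.01  ]
 [1.1542 0.7795 0.01  ]
 [1.1542 0.7795 0.01  ]
 [1.1542 0.7795 0.01  ]]
```

View pics/red.png

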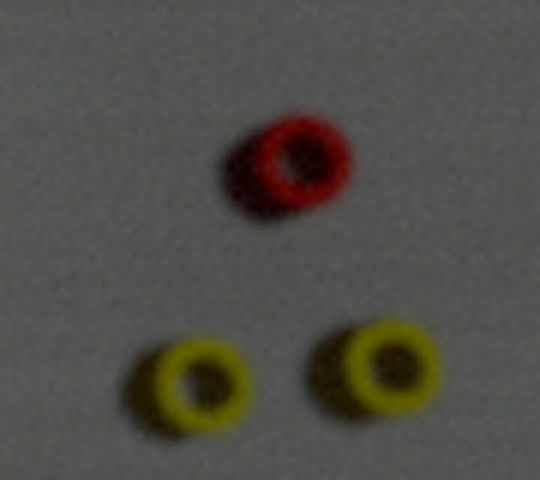

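The crop shows the red collar alone at crop (302,162), which is full-frame (440,247). The two yellow look-alikes are below it and well clear. I'm setting out for pad 1 with the fingers shut and tool y across the leaf.

>>> arm_command([
  {"fingers": -1,"az": -5.7},
  {"fingers": -1,"az": -5.7},
  {"fingers": -1,"az": -5.6},
  {"fingers": -1,"x": -0.019,"y": -0.032},
  {"fingers": -1,"x": -0.019,"y": -0.032},
  {"fingers": -1,"x": -0.019,"y": -0.032},
  {"fingers": -1,"x": -0.019,"y": -0.032},
  {"fingers": -1,"x": -0.019,"y": -0.032},
  {"fingers": -1,"x": -0.019,"y": -0.032},
  {"fingers": -1,"x": -0.019,"y": -0.032},
], grip_force=20)

```text
validation failed for argument at $.ro...
```

>>> arm_command([
  {"fingers": -1,"x": -0.019,"y": -0.032,"z": 0.015},
  {"fingers": -1,"x": -0.019,"y": -0.032,"z": 0.015},
  {"fingers": -1,"x": -0.019,"y": -0.032,"z": 0.015},
  {"fingers": -1,"x": -0.019,"y": -0.032,"z": 0.015},
  {"fingers": -1,"x": -0.019,"y": -0.032,"z": 0.015},
  {"fingers": -1,"x": -0.019,"y": -0.032,"z": 0.015},
  {"fingers": -1,"x": -0.019,"y": -0.032,"z": 0.015},
  {"fingers": -1},
  {"fingers": -1},
])

```text
validation failed for argument at $.ro...
```

```bash
cat >> h.py <<'E'
from scipy.spatial.transform import Rotation as Ro
def to(P):
    o=r.get_obs(); return Ro.from_rotvec(o["orientation"]).inv().apply(np.array(P)-o["tcp_pos"])
E
python3 - <<'E'
from h import *
np.set_printoptions(precision=4,suppress=True)
o=r.get_obs();print(o["tcp_pos"],Ro.from_rotvec(o["orientation"]).as_matrix(),o["contact_force"],o["clock"],o["grip_width"])
f=grab("wrist");save(f,"w1.png",s=1.3)
print(proj(f,[[.4904,.1223,.051],[.5351,.1158,.05],[.0+o["tcp_pos"][0],o["tcp_pos"][1],.051]]))
E
```

```text
[0.2951 0.6065 0.2494] [[-0.8993  0.4374 -0.0006]
 [ 0.4374  0.8993 -0.0016]
 [-0.0001 -0.0017 -1.    ]] [ 0.2083  0.1441 -0.9885] 0.1 0.08549120101939023
[[ 50.6824 435.1165]
 [ 66.5059 453.416 ]
 [277.0575 189.3544]]
```

View pics/w1.png

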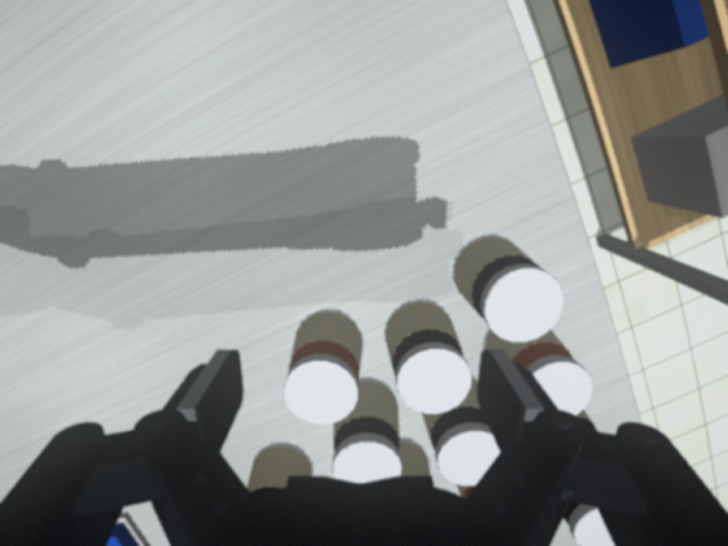

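The wrist view shows only jars and the open fingers, because both move calls were refused and the arm didn't move. I'll retry with all seven fields in every row.

>>> arm_command([
  {"fingers": -1,"x": 0,"y": 0,"z": 0,"ax": 0,"ay": 0,"az": -5.7},
  {"fingers": -1,"x": 0,"y": 0,"z": 0,"ax": 0,"ay": 0,"az": -5.7},
  {"fingers": -1,"x": 0,"y": 0,"z": 0,"ax": 0,"ay": 0,"az": -5.6},
], grip_force=20)

```text
clock: 0.4
tcp_pos: [0.2951, 0.6068, 0.2499]
orientation: [-0.237, -3.132, 0.001]
contact_force: [-0.1, -0.4, 0.4]
grip_width: 0.0516
gripper_force: 0.0
```

>>> arm_command([
  {"fingers": -1,"x": -0.019,"y": -0.032,"z": 0,"ax": 0,"ay": 0,"az": 0},
  {"fingers": -1,"x": -0.019,"y": -0.032,"z": 0,"ax": 0,"ay": 0,"az": 0},
  {"fingers": -1,"x": -0.019,"y": -0.032,"z": 0,"ax": 0,"ay": 0,"az": 0},
  {"fingers": -1,"x": -0.019,"y": -0.032,"z": 0,"ax": 0,"ay": 0,"az": 0},
  {"fingers": -1,"x": -0.019,"y": -0.032,"z": 0,"ax": 0,"ay": 0,"az": 0},
  {"fingers": -1,"x": -0.019,"y": -0.032,"z": 0,"ax": 0,"ay": 0,"az": 0},
  {"fingers": -1,"x": -0.019,"y": -0.032,"z": 0,"ax": 0,"ay": 0,"az": 0},
])

```text
clock: 0.98
tcp_pos: [0.3921, 0.3631, 0.2502]
orientation: [-0.245, -3.132, 0.0]
contact_force: [0.7, 0.3, -0.5]
grip_width: 0.0002
gripper_force: 0.0
```

>>> arm_command([
  {"fingers": -1,"x": -0.019,"y": -0.032,"z": 0.015,"ax": 0,"ay": 0,"az": 0},
  {"fingers": -1,"x": -0.019,"y": -0.032,"z": 0.015,"ax": 0,"ay": 0,"az": 0},
  {"fingers": -1,"x": -0.019,"y": -0.032,"z": 0.015,"ax": 0,"ay": 0,"az": 0},
  {"fingers": -1,"x": -0.019,"y": -0.032,"z": 0.015,"ax": 0,"ay": 0,"az": 0},
  {"fingers": -1,"x": -0.019,"y": -0.032,"z": 0.015,"ax": 0,"ay": 0,"az": 0},
  {"fingers": -1,"x": -0.019,"y": -0.032,"z": 0.015,"ax": 0,"ay": 0,"az": 0},
  {"fingers": -1,"x": -0.019,"y": -0.032,"z": 0.015,"ax": 0,"ay": 0,"az": 0},
  {"fingers": -1,"x": 0,"y": 0,"z": 0,"ax": 0,"ay": 0,"az": 0},
  {"fingers": -1,"x": 0,"y": 0,"z": 0,"ax": 0,"ay": 0,"az": 0},
])

```text
clock: 1.73
tcp_pos: [0.4883, 0.1202, 0.1443]
orientation: [-0.253, -3.13, 0.003]
contact_force: [-0.1, 0.2, 0.4]
grip_width: -0.0005
gripper_force: 0.0
```

Run:
```python
from h import *
np.set_printoptions(precision=4,suppress=True)
o=r.get_obs();print(o["tcp_pos"],Ro.from_rotvec(o["orientation"]).as_matrix(),o["contact_force"],o["clock"],o["grip_width"])
f=grab("wrist");save(f,"w2.png",s=1.3)
print(1.3*proj(f,[[.4904,.1223,.051],[.5351,.1158,.05],[.0+o["tcp_pos"][0],o["tcp_pos"][1],.051]]),to([.4904,.1223,.08]))
```

```text
[0.4883 0.1202 0.1443] [[-0.987   0.1608 -0.0019]
 [ 0.1608  0.987  -0.0016]
 [ 0.0017 -0.0019 -1.    ]] [-0.0534  0.2346  0.4452] 1.7333 -0.00047375271360193034
[[364.3375 293.7992]
 [365.3278 364.1439]
 [360.0634 290.944 ]] [-0.0022  0.0002  0.0649]
```

View pics/w2.png

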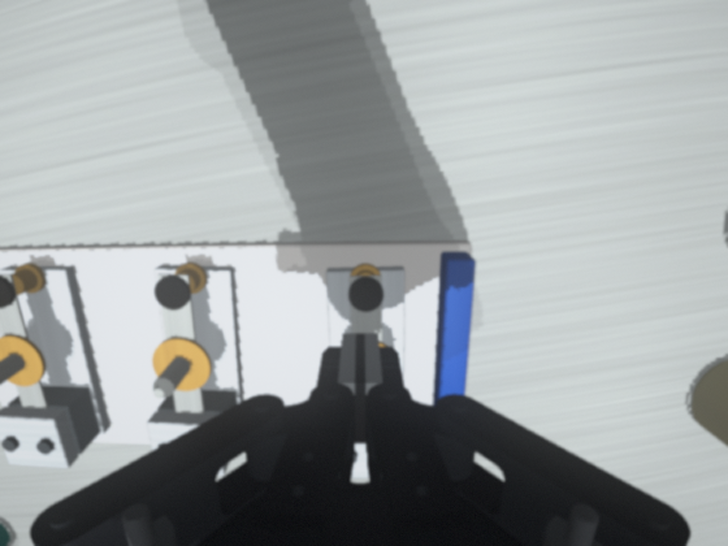

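The pad shows at (366,293) against a predicted (364,294), so about 1 mm off. Descending to just above pad 1.

>>> arm_command([
  {"fingers": -1,"x": -0.001,"y": 0.0007,"z": 0.022,"ax": 0,"ay": 0,"az": 0},
  {"fingers": -1,"x": -0.001,"y": 0.0006,"z": 0.022,"ax": 0,"ay": 0,"az": 0},
  {"fingers": -1,"x": 0,"y": 0,"z": 0.016,"ax": 0,"ay": 0,"az": 0},
  {"fingers": -1,"x": 0,"y": 0,"z": 0.008,"ax": 0,"ay": 0,"az": 0},
  {"fingers": -1,"x": 0,"y": 0,"z": 0,"ax": 0,"ay": 0,"az": 0},
  {"fingers": -1,"x": 0,"y": 0,"z": 0,"ax": 0,"ay": 0,"az": 0},
])

```text
clock: 2.28
tcp_pos: [0.4905, 0.1251, 0.0777]
orientation: [-0.243, -3.132, -0.001]
contact_force: [0.0, 0.2, 0.4]
grip_width: 0.0
gripper_force: 0.0
```

>>> arm_command([
  {"fingers": -1,"x": 0,"y": 0,"z": 0.002,"ax": 0,"ay": 0,"az": 0},
  {"fingers": -1,"x": 0,"y": 0,"z": 0.002,"ax": 0,"ay": 0,"az": 0},
  {"fingers": -1,"x": 0,"y": 0,"z": 0.002,"ax": 0,"ay": 0,"az": 0},
  {"fingers": -1,"x": 0,"y": 0,"z": 0.002,"ax": 0,"ay": 0,"az": 0},
  {"fingers": -1,"x": 0,"y": 0,"z": 0,"ax": 0,"ay": 0,"az": 0},
  {"fingers": -1,"x": 0,"y": 0,"z": 0,"ax": 0,"ay": 0,"az": 0},
])

```text
clock: 2.78
tcp_pos: [0.4906, 0.1241, 0.0693]
orientation: [-0.245, -3.132, -0.0]
contact_force: [-0.1, 0.1, 0.7]
grip_width: 0.0001
gripper_force: 0.1
```

>>> arm_command([
  {"fingers": -1,"x": 0,"y": 0,"z": 0.001,"ax": 0,"ay": 0,"az": 0},
  {"fingers": -1,"x": 0,"y": 0,"z": 0.001,"ax": 0,"ay": 0,"az": 0},
  {"fingers": -1,"x": 0,"y": 0,"z": 0.001,"ax": 0,"ay": 0,"az": 0},
  {"fingers": -1,"x": 0,"y": 0,"z": 0,"ax": 0,"ay": 0,"az": 0},
  {"fingers": -1,"x": 0,"y": 0,"z": 0,"ax": 0,"ay": 0,"az": 0},
])

```text
clock: 3.2
tcp_pos: [0.4906, 0.1241, 0.0663]
orientation: [0.245, 3.132, 0.0]
contact_force: [-0.2, 1.4, 1.3]
grip_width: -0.0001
gripper_force: 0.4
```

>>> arm_command([
  {"fingers": -1,"x": 0,"y": 0,"z": 0.001,"ax": 0,"ay": 0,"az": 0},
  {"fingers": -1,"x": 0,"y": 0,"z": 0.001,"ax": 0,"ay": 0,"az": 0},
  {"fingers": -1,"x": 0,"y": 0,"z": 0.001,"ax": 0,"ay": 0,"az": 0},
  {"fingers": -1,"x": 0,"y": 0,"z": 0,"ax": 0,"ay": 0,"az": 0},
  {"fingers": -1,"x": 0,"y": 0,"z": 0,"ax": 0,"ay": 0,"az": 0},
])

```text
clock: 3.62
tcp_pos: [0.4906, 0.1241, 0.0633]
orientation: [0.245, 3.132, 0.0]
contact_force: [0.1, 0.8, 1.4]
grip_width: 0.0
gripper_force: 0.8
```

>>> arm_command([
  {"fingers": -1,"x": 0,"y": 0,"z": 0.001,"ax": 0,"ay": 0,"az": 0},
  {"fingers": -1,"x": 0,"y": 0,"z": 0,"ax": 0,"ay": 0,"az": 0},
  {"fingers": -1,"x": 0,"y": 0,"z": 0,"ax": 0,"ay": 0,"az": 0},
])

```text
clock: 3.87
tcp_pos: [0.4907, 0.1241, 0.0623]
orientation: [0.245, 3.132, 0.0]
contact_force: [-0.0, 0.5, 2.1]
grip_width: 0.0005
gripper_force: 0.9
```

>>> arm_command([
  {"fingers": -1,"x": 0,"y": 0,"z": 0.0007,"ax": 0,"ay": 0,"az": 0},
  {"fingers": -1,"x": 0,"y": 0,"z": 0,"ax": 0,"ay": 0,"az": 0},
  {"fingers": -1,"x": 0,"y": 0,"z": 0,"ax": 0,"ay": 0,"az": 0},
])

```text
clock: 4.12
tcp_pos: [0.4907, 0.1241, 0.0616]
orientation: [0.245, 3.132, 0.0]
contact_force: [-0.7, 0.5, 1.1]
grip_width: -0.0002
gripper_force: 1.0
```

>>> arm_command([
  {"fingers": -1,"x": 0,"y": 0,"z": 0.0008,"ax": 0,"ay": 0,"az": 0},
  {"fingers": -1,"x": 0,"y": 0,"z": 0,"ax": 0,"ay": 0,"az": 0},
  {"fingers": -1,"x": 0,"y": 0,"z": 0,"ax": 0,"ay": 0,"az": 0},
])

```text
clock: 4.37
tcp_pos: [0.4907, 0.1241, 0.0608]
orientation: [0.245, 3.132, 0.0]
contact_force: [0.7, 0.7, 1.4]
grip_width: 0.0002
gripper_force: 1.0
```

>>> arm_command([
  {"fingers": -1,"x": 0,"y": 0,"z": 0.0008,"ax": 0,"ay": 0,"az": 0},
  {"fingers": -1,"x": 0,"y": 0,"z": 0,"ax": 0,"ay": 0,"az": 0},
  {"fingers": -1,"x": 0,"y": 0,"z": 0,"ax": 0,"ay": 0,"az": 0},
])

```text
clock: 4.62
tcp_pos: [0.4908, 0.1241, 0.06]
orientation: [0.245, 3.132, 0.0]
contact_force: [0.8, -0.7, 2.5]
grip_width: -0.0
gripper_force: 1.1
```

>>> arm_command([
  {"fingers": -1,"x": 0,"y": 0,"z": 0.0008,"ax": 0,"ay": 0,"az": 0},
  {"fingers": -1,"x": 0,"y": 0,"z": 0,"ax": 0,"ay": 0,"az": 0},
  {"fingers": -1,"x": 0,"y": 0,"z": 0,"ax": 0,"ay": 0,"az": 0},
])

```text
clock: 4.87
tcp_pos: [0.4908, 0.1241, 0.0592]
orientation: [0.245, 3.132, 0.0]
contact_force: [0.3, 0.2, 2.0]
grip_width: -0.0002
gripper_force: 1.2
```

>>> arm_command([
  {"fingers": -1,"x": 0,"y": 0,"z": 0.0008,"ax": 0,"ay": 0,"az": 0},
  {"fingers": -1,"x": 0,"y": 0,"z": 0,"ax": 0,"ay": 0,"az": 0},
  {"fingers": -1,"x": 0,"y": 0,"z": 0,"ax": 0,"ay": 0,"az": 0},
])

```text
clock: 5.12
tcp_pos: [0.4908, 0.1241, 0.0584]
orientation: [0.245, 3.132, 0.0]
contact_force: [1.2, 0.4, 2.7]
grip_width: 0.0002
gripper_force: 1.3
```

>>> arm_command([
  {"fingers": -1,"x": 0,"y": 0,"z": 0.0008,"ax": 0,"ay": 0,"az": 0},
  {"fingers": -1,"x": 0,"y": 0,"z": 0,"ax": 0,"ay": 0,"az": 0},
  {"fingers": -1,"x": 0,"y": 0,"z": 0,"ax": 0,"ay": 0,"az": 0},
])

```text
clock: 5.37
tcp_pos: [0.4908, 0.1241, 0.0577]
orientation: [0.245, 3.132, 0.0]
contact_force: [1.8, -1.0, 2.9]
grip_width: 0.0005
gripper_force: 1.3
```

>>> arm_command([
  {"fingers": -1,"x": 0,"y": 0,"z": 0.0008,"ax": 0,"ay": 0,"az": 0},
  {"fingers": -1,"x": 0,"y": 0,"z": 0,"ax": 0,"ay": 0,"az": 0},
  {"fingers": -1,"x": 0,"y": 0,"z": 0,"ax": 0,"ay": 0,"az": 0},
])

```text
clock: 5.62
tcp_pos: [0.4909, 0.1241, 0.0569]
orientation: [0.245, 3.131, 0.0]
contact_force: [1.8, -1.0, 3.3]
grip_width: 0.0
gripper_force: 1.5
```

>>> arm_command([
  {"fingers": -1,"x": 0,"y": 0,"z": 0.0006,"ax": 0,"ay": 0,"az": 0},
  {"fingers": -1,"x": 0,"y": 0,"z": 0,"ax": 0,"ay": 0,"az": 0},
  {"fingers": -1,"x": 0,"y": 0,"z": 0,"ax": 0,"ay": 0,"az": 0},
])

```text
clock: 5.87
tcp_pos: [0.4909, 0.1241, 0.0563]
orientation: [0.245, 3.131, 0.0]
contact_force: [2.3, -1.4, 5.2]
grip_width: -0.0001
gripper_force: 2.1
```

>>> arm_command([
  {"fingers": -1,"x": 0,"y": 0,"z": 0.0005,"ax": 0,"ay": 0,"az": 0},
  {"fingers": -1,"x": 0,"y": 0,"z": 0,"ax": 0,"ay": 0,"az": 0},
  {"fingers": -1,"x": 0,"y": 0,"z": 0,"ax": 0,"ay": 0,"az": 0},
  {"fingers": -1,"x": 0,"y": 0,"z": 0,"ax": 0,"ay": 0,"az": 0},
  {"fingers": -1,"x": 0,"y": 0,"z": 0,"ax": 0,"ay": 0,"az": 0},
  {"fingers": -1,"x": 0,"y": 0,"z": 0,"ax": 0,"ay": 0,"az": 0},
  {"fingers": -1,"x": 0,"y": 0,"z": 0,"ax": 0,"ay": 0,"az": 0},
])

```text
clock: 6.45
tcp_pos: [0.491, 0.1241, 0.0559]
orientation: [0.245, 3.131, 0.0]
contact_force: [2.2, -1.7, 5.6]
grip_width: 0.0001
gripper_force: 2.6
```

>>> arm_command([
  {"fingers": -1,"x": 0,"y": 0,"z": 0.0006,"ax": 0,"ay": 0,"az": 0},
  {"fingers": -1,"x": 0,"y": 0,"z": 0,"ax": 0,"ay": 0,"az": 0},
  {"fingers": -1,"x": 0,"y": 0,"z": 0,"ax": 0,"ay": 0,"az": 0},
  {"fingers": -1,"x": 0,"y": 0,"z": 0,"ax": 0,"ay": 0,"az": 0},
  {"fingers": -1,"x": 0,"y": 0,"z": 0,"ax": 0,"ay": 0,"az": 0},
  {"fingers": -1,"x": 0,"y": 0,"z": 0,"ax": 0,"ay": 0,"az": 0},
  {"fingers": -1,"x": 0,"y": 0,"z": 0,"ax": 0,"ay": 0,"az": 0},
])

```text
clock: 7.03
tcp_pos: [0.491, 0.1241, 0.0554]
orientation: [0.245, 3.131, 0.0]
contact_force: [1.9, -0.5, 6.4]
grip_width: 0.0
gripper_force: 3.2
```

Pad 1 gave about 3 N after 13 mm and then got roughly ten times stiffer, so it's on its stop and held. It's probably the tired one. Next is pad 2.

>>> arm_command([
  {"fingers": -1,"x": 0,"y": 0,"z": -0.015,"ax": 0,"ay": 0,"az": 0},
  {"fingers": -1,"x": 0,"y": 0,"z": -0.03,"ax": 0,"ay": 0,"az": 0},
  {"fingers": -1,"x": 0.0006,"y": -0.0367,"z": 0,"ax": 0,"ay": 0,"az": 0},
  {"fingers": -1,"x": 0.0006,"y": -0.0367,"z": 0,"ax": 0,"ay": 0,"az": 0},
  {"fingers": -1,"x": 0.0006,"y": -0.0367,"z": 0,"ax": 0,"ay": 0,"az": 0},
  {"fingers": -1,"x": 0,"y": 0,"z": 0,"ax": 0,"ay": 0,"az": 0},
  {"fingers": -1,"x": 0,"y": 0,"z": 0.015,"ax": 0,"ay": 0,"az": 0},
  {"fingers": -1,"x": 0,"y": 0,"z": 0.008,"ax": 0,"ay": 0,"az": 0},
  {"fingers": -1,"x": 0,"y": 0,"z": 0,"ax": 0,"ay": 0,"az": 0},
  {"fingers": -1,"x": 0,"y": 0,"z": 0,"ax": 0,"ay": 0,"az": 0},
])

```text
clock: 7.87
tcp_pos: [0.4706, 0.0161, 0.0763]
orientation: [-0.243, -3.129, 0.001]
contact_force: [0.2, -0.3, 0.2]
grip_width: -0.0
gripper_force: 0.0
```

Run:
```python
from h import *
np.set_printoptions(precision=4,suppress=True)
o=r.get_obs();print(o["tcp_pos"],o["contact_force"],o["clock"],to([.4717,.0152,.076]))
f=grab("wrist"); im=f["frame"]
hsv=cv2.cvtColor(im,cv2.COLOR_RGB2HSV).astype(int);H,S,V=hsv[...,0],hsv[...,1],hsv[...,2]
def show(m,z,a):
    n,l,st,c=cv2.connectedComponentsWithStats(m.astype(np.uint8))
    for i in range(1,n):
        if st[i,4]>a: print(c[i],st[i],onz(f,[c[i]],z))
print("y");show((abs(H-20)<10)&(S>110)&(V>80),.05,150)
print("dark");show((V<60),.051,150)
save(f,"w3.png",s=1.3)
```

```text
[0.4706 0.0161 0.0763] [ 0.2059 -0.2896  0.2211] 7.8667 [-0.0013 -0.0007  0.0003]
y
[273.4602 240.6364] [259 235  28  15 176] [[0.4555 0.0167 0.05  ]]
[ 88.2011 333.3356] [  59  313   57   49 1487] [[ 0.4977 -0.1008  0.05  ]]
[460.0471 333.3356] [ 430  316   59   43 1338] [[0.5313 0.1158 0.05  ]]
dark
[278.8766 370.1661] [   25   253   505   167 41335] [[0.5385 0.0068 0.051 ]]
```

View pics/w3.png

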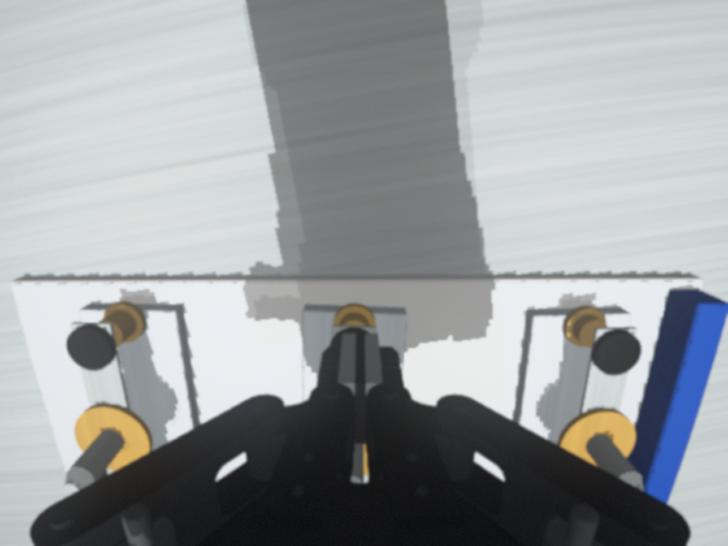

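The fingertips are over pad 2, with its stop just ahead at (354,320) and the neighbouring posts clear. Pressing.

>>> arm_command([
  {"fingers": -1,"x": -0.001,"y": -0.0005,"z": 0.002,"ax": 0,"ay": 0,"az": 0},
  {"fingers": -1,"x": 0,"y": 0,"z": 0.002,"ax": 0,"ay": 0,"az": 0},
  {"fingers": -1,"x": 0,"y": 0,"z": 0.002,"ax": 0,"ay": 0,"az": 0},
  {"fingers": -1,"x": 0,"y": 0,"z": 0.002,"ax": 0,"ay": 0,"az": 0},
  {"fingers": -1,"x": 0,"y": 0,"z": 0.002,"ax": 0,"ay": 0,"az": 0},
  {"fingers": -1,"x": 0,"y": 0,"z": 0,"ax": 0,"ay": 0,"az": 0},
  {"fingers": -1,"x": 0,"y": 0,"z": 0,"ax": 0,"ay": 0,"az": 0},
])

```text
clock: 8.5
tcp_pos: [0.4727, 0.0151, 0.0671]
orientation: [0.245, 3.132, 0.0]
contact_force: [-1.2, 0.0, 1.8]
grip_width: 0.0005
gripper_force: 1.3
```

>>> arm_command([
  {"fingers": -1,"x": 0,"y": 0,"z": 0.001,"ax": 0,"ay": 0,"az": 0},
  {"fingers": -1,"x": 0,"y": 0,"z": 0.001,"ax": 0,"ay": 0,"az": 0},
  {"fingers": -1,"x": 0,"y": 0,"z": 0.001,"ax": 0,"ay": 0,"az": 0},
  {"fingers": -1,"x": 0,"y": 0,"z": 0,"ax": 0,"ay": 0,"az": 0},
  {"fingers": -1,"x": 0,"y": 0,"z": 0,"ax": 0,"ay": 0,"az": 0},
])

```text
clock: 8.92
tcp_pos: [0.4727, 0.0151, 0.0642]
orientation: [0.245, 3.132, 0.0]
contact_force: [-0.4, 1.6, 4.3]
grip_width: -0.0001
gripper_force: 2.5
```

>>> arm_command([
  {"fingers": -1,"x": 0,"y": 0,"z": 0.001,"ax": 0,"ay": 0,"az": 0},
  {"fingers": -1,"x": 0,"y": 0,"z": 0,"ax": 0,"ay": 0,"az": 0},
  {"fingers": -1,"x": 0,"y": 0,"z": 0.0005,"ax": 0,"ay": 0,"az": 0},
  {"fingers": -1,"x": 0,"y": 0,"z": 0,"ax": 0,"ay": 0,"az": 0},
  {"fingers": -1,"x": 0,"y": 0,"z": 0,"ax": 0,"ay": 0,"az": 0},
])

```text
clock: 9.33
tcp_pos: [0.4727, 0.0151, 0.0628]
orientation: [0.245, 3.132, 0.0]
contact_force: [-1.5, 2.2, 5.8]
grip_width: 0.0003
gripper_force: 3.0
```

>>> arm_command([
  {"fingers": -1,"x": 0,"y": 0,"z": 0.001,"ax": 0,"ay": 0,"az": 0},
  {"fingers": -1,"x": 0,"y": 0,"z": 0,"ax": 0,"ay": 0,"az": 0},
  {"fingers": -1,"x": 0,"y": 0,"z": 0,"ax": 0,"ay": 0,"az": 0},
  {"fingers": -1,"x": 0,"y": 0,"z": 0,"ax": 0,"ay": 0,"az": 0},
])

```text
clock: 9.67
tcp_pos: [0.4727, 0.015, 0.0618]
orientation: [0.245, 3.132, 0.0]
contact_force: [-1.3, 0.2, 6.2]
grip_width: -0.0003
gripper_force: 3.3
```

>>> arm_command([
  {"fingers": -1,"x": 0,"y": 0,"z": 0.0008,"ax": 0,"ay": 0,"az": 0},
  {"fingers": -1,"x": 0,"y": 0,"z": 0,"ax": 0,"ay": 0,"az": 0},
  {"fingers": -1,"x": 0,"y": 0,"z": 0,"ax": 0,"ay": 0,"az": 0},
  {"fingers": -1,"x": 0,"y": 0,"z": 0,"ax": 0,"ay": 0,"az": 0},
])

```text
clock: 10.0
tcp_pos: [0.4728, 0.0151, 0.0611]
orientation: [0.245, 3.132, 0.0]
contact_force: [-1.1, 1.0, 6.8]
grip_width: 0.0002
gripper_force: 3.6
```

>>> arm_command([
  {"fingers": -1,"x": 0,"y": 0,"z": 0.0008,"ax": 0,"ay": 0,"az": 0},
  {"fingers": -1,"x": 0,"y": 0,"z": 0,"ax": 0,"ay": 0,"az": 0},
  {"fingers": -1,"x": 0,"y": 0,"z": 0,"ax": 0,"ay": 0,"az": 0},
  {"fingers": -1,"x": 0,"y": 0,"z": 0,"ax": 0,"ay": 0,"az": 0},
])

```text
clock: 10.33
tcp_pos: [0.4728, 0.0151, 0.0603]
orientation: [0.245, 3.132, 0.0]
contact_force: [-2.2, 1.7, 7.3]
grip_width: -0.0001
gripper_force: 3.9
```

>>> arm_command([
  {"fingers": -1,"x": 0,"y": 0,"z": 0.0008,"ax": 0,"ay": 0,"az": 0},
  {"fingers": -1,"x": 0,"y": 0,"z": 0,"ax": 0,"ay": 0,"az": 0},
  {"fingers": -1,"x": 0,"y": 0,"z": 0,"ax": 0,"ay": 0,"az": 0},
  {"fingers": -1,"x": 0,"y": 0,"z": 0,"ax": 0,"ay": 0,"az": 0},
])

```text
clock: 10.67
tcp_pos: [0.4729, 0.015, 0.0596]
orientation: [0.245, 3.132, 0.0]
contact_force: [-2.1, 2.0, 9.1]
grip_width: 0.0001
gripper_force: 4.4
```

>>> arm_command([
  {"fingers": -1,"x": 0,"y": 0,"z": 0.0006,"ax": 0,"ay": 0,"az": 0},
  {"fingers": -1,"x": 0,"y": 0,"z": 0,"ax": 0,"ay": 0,"az": 0},
  {"fingers": -1,"x": 0,"y": 0,"z": 0,"ax": 0,"ay": 0,"az": 0},
  {"fingers": -1,"x": 0,"y": 0,"z": 0,"ax": 0,"ay": 0,"az": 0},
])

```text
clock: 11.0
tcp_pos: [0.4729, 0.015, 0.0592]
orientation: [0.245, 3.131, 0.001]
contact_force: [-3.0, 0.4, 11.9]
grip_width: 0.0001
gripper_force: 5.8
```

Force rose sharply at the stop. A slight extra press, then hold.

>>> arm_command([
  {"fingers": -1,"x": 0,"y": 0,"z": 0.0002,"ax": 0,"ay": 0,"az": 0},
  {"fingers": -1,"x": 0,"y": 0,"z": 0,"ax": 0,"ay": 0,"az": 0},
  {"fingers": -1,"x": 0,"y": 0,"z": 0,"ax": 0,"ay": 0,"az": 0},
  {"fingers": -1,"x": 0,"y": 0,"z": 0,"ax": 0,"ay": 0,"az": 0},
  {"fingers": -1,"x": 0,"y": 0,"z": 0,"ax": 0,"ay": 0,"az": 0},
  {"fingers": -1,"x": 0,"y": 0,"z": 0,"ax": 0,"ay": 0,"az": 0},
  {"fingers": -1,"x": 0,"y": 0,"z": 0,"ax": 0,"ay": 0,"az": 0},
])

```text
clock: 11.58
tcp_pos: [0.4729, 0.0151, 0.059]
orientation: [0.245, 3.131, 0.001]
contact_force: [-2.7, 2.3, 11.5]
grip_width: 0.0001
gripper_force: 6.2
```

>>> arm_command([
  {"fingers": -1,"x": 0,"y": 0,"z": -0.015,"ax": 0,"ay": 0,"az": 0},
  {"fingers": -1,"x": 0,"y": 0,"z": -0.025,"ax": 0,"ay": 0,"az": 0},
  {"fingers": -1,"x": 0.0006,"y": -0.0367,"z": 0,"ax": 0,"ay": 0,"az": 0},
  {"fingers": -1,"x": 0.0006,"y": -0.0367,"z": 0,"ax": 0,"ay": 0,"az": 0},
  {"fingers": -1,"x": 0.0006,"y": -0.0367,"z": 0,"ax": 0,"ay": 0,"az": 0},
  {"fingers": -1,"x": 0,"y": 0,"z": 0,"ax": 0,"ay": 0,"az": 0},
  {"fingers": -1,"x": 0,"y": 0,"z": 0.015,"ax": 0,"ay": 0,"az": 0},
  {"fingers": -1,"x": 0,"y": 0,"z": 0.008,"ax": 0,"ay": 0,"az": 0},
  {"fingers": -1,"x": 0,"y": 0,"z": 0,"ax": 0,"ay": 0,"az": 0},
  {"fingers": -1,"x": 0,"y": 0,"z": 0,"ax": 0,"ay": 0,"az": 0},
])

```text
clock: 12.42
tcp_pos: [0.4531, -0.0931, 0.0748]
orientation: [-0.244, -3.13, 0.0]
contact_force: [0.8, -0.3, -0.1]
grip_width: 0.0002
gripper_force: 0.0
```

>>> arm_command([
  {"fingers": -1,"x": -0.001,"y": 0,"z": 0.002,"ax": 0,"ay": 0,"az": 0},
  {"fingers": -1,"x": 0,"y": 0,"z": 0.002,"ax": 0,"ay": 0,"az": 0},
  {"fingers": -1,"x": 0,"y": 0,"z": 0.002,"ax": 0,"ay": 0,"az": 0},
  {"fingers": -1,"x": 0,"y": 0,"z": 0.002,"ax": 0,"ay": 0,"az": 0},
  {"fingers": -1,"x": 0,"y": 0,"z": 0,"ax": 0,"ay": 0,"az": 0},
  {"fingers": -1,"x": 0,"y": 0,"z": 0,"ax": 0,"ay": 0,"az": 0},
])

```text
clock: 12.92
tcp_pos: [0.4551, -0.0935, 0.0676]
orientation: [0.244, 3.131, 0.0]
contact_force: [-0.3, 0.8, 2.4]
grip_width: 0.0003
gripper_force: 1.2
```

>>> arm_command([
  {"fingers": -1,"x": 0,"y": 0,"z": 0.001,"ax": 0,"ay": 0,"az": 0},
  {"fingers": -1,"x": 0,"y": 0,"z": 0.001,"ax": 0,"ay": 0,"az": 0},
  {"fingers": -1,"x": 0,"y": 0,"z": 0.001,"ax": 0,"ay": 0,"az": 0},
  {"fingers": -1,"x": 0,"y": 0,"z": 0,"ax": 0,"ay": 0,"az": 0},
  {"fingers": -1,"x": 0,"y": 0,"z": 0,"ax": 0,"ay": 0,"az": 0},
])

```text
clock: 13.33
tcp_pos: [0.455, -0.0935, 0.0645]
orientation: [0.245, 3.132, 0.0]
contact_force: [0.8, 1.5, 5.3]
grip_width: -0.0002
gripper_force: 2.4
```

Sound as well, at about 0.9 N/mm. Continuing to its stop.

>>> arm_command([
  {"fingers": -1,"x": 0,"y": 0,"z": 0.001,"ax": 0,"ay": 0,"az": 0},
  {"fingers": -1,"x": 0,"y": 0,"z": 0,"ax": 0,"ay": 0,"az": 0},
  {"fingers": -1,"x": 0,"y": 0,"z": 0.0005,"ax": 0,"ay": 0,"az": 0},
  {"fingers": -1,"x": 0,"y": 0,"z": 0,"ax": 0,"ay": 0,"az": 0},
  {"fingers": -1,"x": 0,"y": 0,"z": 0,"ax": 0,"ay": 0,"az": 0},
])

```text
clock: 13.75
tcp_pos: [0.455, -0.0936, 0.0631]
orientation: [0.245, 3.131, 0.0]
contact_force: [0.5, 2.9, 6.1]
grip_width: -0.0002
gripper_force: 3.0
```

>>> arm_command([
  {"fingers": -1,"x": 0,"y": 0,"z": 0.0008,"ax": 0,"ay": 0,"az": 0},
  {"fingers": -1,"x": 0,"y": 0,"z": 0,"ax": 0,"ay": 0,"az": 0},
  {"fingers": -1,"x": 0,"y": 0,"z": 0,"ax": 0,"ay": 0,"az": 0},
  {"fingers": -1,"x": 0,"y": 0,"z": 0,"ax": 0,"ay": 0,"az": 0},
])

```text
clock: 14.08
tcp_pos: [0.455, -0.0936, 0.0624]
orientation: [0.245, 3.131, 0.0]
contact_force: [0.4, 1.8, 6.4]
grip_width: -0.0001
gripper_force: 3.4
```

>>> arm_command([
  {"fingers": -1,"x": 0,"y": 0,"z": 0.0008,"ax": 0,"ay": 0,"az": 0},
  {"fingers": -1,"x": 0,"y": 0,"z": 0,"ax": 0,"ay": 0,"az": 0},
  {"fingers": -1,"x": 0,"y": 0,"z": 0,"ax": 0,"ay": 0,"az": 0},
  {"fingers": -1,"x": 0,"y": 0,"z": 0,"ax": 0,"ay": 0,"az": 0},
])

```text
clock: 14.42
tcp_pos: [0.4551, -0.0936, 0.0618]
orientation: [0.245, 3.131, 0.001]
contact_force: [-1.1, 2.6, 11.0]
grip_width: -0.0002
gripper_force: 5.4
```

>>> arm_command([
  {"fingers": -1,"x": 0,"y": 0,"z": 0.0002,"ax": 0,"ay": 0,"az": 0},
  {"fingers": -1,"x": 0,"y": 0,"z": 0,"ax": 0,"ay": 0,"az": 0},
  {"fingers": -1,"x": 0,"y": 0,"z": 0,"ax": 0,"ay": 0,"az": 0},
  {"fingers": -1,"x": 0,"y": 0,"z": 0,"ax": 0,"ay": 0,"az": 0},
  {"fingers": -1,"x": 0,"y": 0,"z": 0,"ax": 0,"ay": 0,"az": 0},
  {"fingers": -1,"x": 0,"y": 0,"z": 0,"ax": 0,"ay": 0,"az": 0},
  {"fingers": -1,"x": 0,"y": 0,"z": 0,"ax": 0,"ay": 0,"az": 0},
])

```text
clock: 15.0
tcp_pos: [0.4551, -0.0936, 0.0617]
orientation: [0.245, 3.131, 0.001]
contact_force: [-1.8, 1.7, 12.4]
grip_width: -0.0
gripper_force: 5.9
```

>>> arm_command([
  {"fingers": -1,"x": 0,"y": 0,"z": -0.02,"ax": 0,"ay": 0,"az": 0},
  {"fingers": -1,"x": 0,"y": 0,"z": -0.04,"ax": 0,"ay": 0,"az": 0},
  {"fingers": 1,"x": -0.01,"y": -0.033,"z": -0.02,"ax": 0,"ay": 0,"az": 0},
  {"fingers": 1,"x": -0.011,"y": -0.035,"z": -0.01,"ax": 0,"ay": 0,"az": 0},
  {"fingers": 1,"x": -0.011,"y": -0.035,"z": 0,"ax": 0,"ay": 0,"az": 0},
  {"fingers": 1,"x": -0.011,"y": -0.035,"z": 0,"ax": 0,"ay": 0,"az": 0},
  {"fingers": 1,"x": -0.011,"y": -0.035,"z": 0,"ax": 0,"ay": 0,"az": 0},
  {"fingers": 1,"x": -0.011,"y": -0.035,"z": 0,"ax": 0,"ay": 0,"az": 0},
  {"fingers": 1,"x": 0,"y": 0,"z": 0,"ax": 0,"ay": 0,"az": 0},
  {"fingers": 1,"x": 0,"y": 0,"z": 0,"ax": 0,"ay": 0,"az": 0},
])

```text
clock: 15.83
tcp_pos: [0.4851, -0.3121, 0.1504]
orientation: [-0.253, -3.13, 0.002]
contact_force: [-0.1, -0.1, 0.1]
grip_width: 0.0853
gripper_force: 0.0
```

Run:
```python
from h import *
import pickle
np.set_printoptions(precision=4,suppress=True)
ft=pickle.load(open("top.pkl","rb"));P=onz(ft,[[440.3,247]],.045)[0];print("top est",P)
o=r.get_obs();print(o["tcp_pos"],o["contact_force"],o["clock"],o["grip_width"],to([P[0],P[1],.032]))
f=grab("wrist"); im=f["frame"]
hsv=cv2.cvtColor(im,cv2.COLOR_RGB2HSV).astype(int);H,S,V=hsv[...,0],hsv[...,1],hsv[...,2]
m=((H<7)|(H>172))&(S>130)&(V>50)
n,l,st,c=cv2.connectedComponentsWithStats(m.astype(np.uint8))
for i in range(1,n):
    if st[i,4]>60: print(c[i],st[i])
print(1.3*proj(f,[[P[0],P[1],.045],[P[0],P[1],0],[o["tcp_pos"][0],o["tcp_pos"][1],.045]]))
save(f,"w4.png",s=1.3)
```

```text
top est [ 0.486  -0.3078  0.045 ]
[ 0.4851 -0.3121  0.1504] [-0.1168 -0.0839  0.0993] 15.8333 0.08525700201058828 [-0.0004  0.0045  0.1184]
[282.4557 217.6367] [262 199  41  41 801]
[[367.318  284.3225]
 [366.2276 263.2744]
 [359.9595 283.9664]]
```

View pics/w4.png

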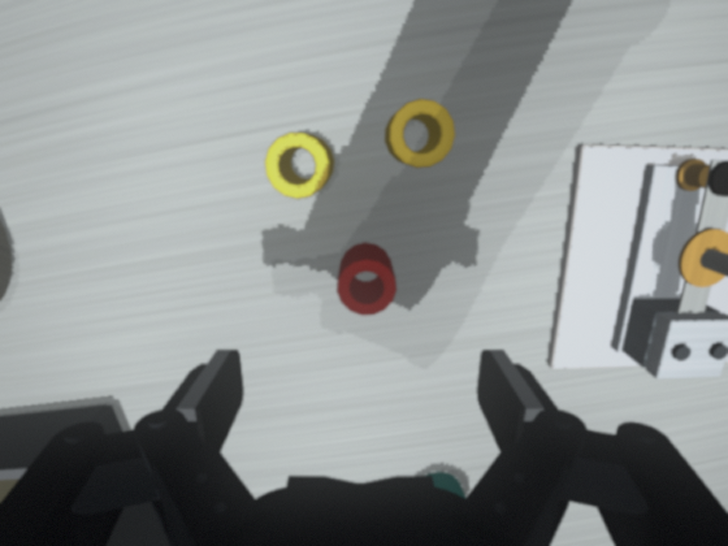

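The ring's top is centred at (366,286) against a predicted (367,284), and both yellow rings and the cup are clear of the fingers. Descending to grasp.

>>> arm_command([
  {"fingers": 1,"x": -0.0015,"y": 0.004,"z": 0.03,"ax": 0,"ay": 0,"az": 0},
  {"fingers": 1,"x": 0,"y": 0,"z": 0.03,"ax": 0,"ay": 0,"az": 0},
  {"fingers": 1,"x": 0,"y": 0,"z": 0.03,"ax": 0,"ay": 0,"az": 0},
  {"fingers": 1,"x": 0,"y": 0,"z": 0.02,"ax": 0,"ay": 0,"az": 0},
  {"fingers": 1,"x": 0,"y": 0,"z": 0.01,"ax": 0,"ay": 0,"az": 0},
  {"fingers": 1,"x": 0,"y": 0,"z": 0,"ax": 0,"ay": 0,"az": 0},
  {"fingers": 1,"x": 0,"y": 0,"z": 0,"ax": 0,"ay": 0,"az": 0},
], grip_force=40)

```text
clock: 16.47
tcp_pos: [0.4887, -0.3047, 0.0313]
orientation: [-0.243, -3.132, -0.001]
contact_force: [-0.3, -0.5, 0.2]
grip_width: 0.0854
gripper_force: 0.0
```

>>> arm_command([
  {"fingers": -1,"x": 0,"y": 0,"z": 0,"ax": 0,"ay": 0,"az": 0},
  {"fingers": -1,"x": 0,"y": 0,"z": 0,"ax": 0,"ay": 0,"az": 0},
  {"fingers": -1,"x": 0,"y": 0,"z": 0,"ax": 0,"ay": 0,"az": 0},
  {"fingers": -1,"x": 0,"y": 0,"z": 0,"ax": 0,"ay": 0,"az": 0},
  {"fingers": -1,"x": 0,"y": 0,"z": 0,"ax": 0,"ay": 0,"az": 0},
  {"fingers": -1,"x": 0,"y": 0,"z": 0,"ax": 0,"ay": 0,"az": 0},
  {"fingers": -1,"x": 0,"y": 0,"z": 0,"ax": 0,"ay": 0,"az": 0},
  {"fingers": -1,"x": 0,"y": 0,"z": 0,"ax": 0,"ay": 0,"az": 0},
])

```text
clock: 17.13
tcp_pos: [0.4893, -0.3064, 0.0324]
orientation: [0.246, 3.13, -0.002]
contact_force: [-1.6, 0.1, 6.7]
grip_width: 0.0359
gripper_force: 39.3
```

Grip width is 35.9 mm, so the collar is held. Lifting, then moving to a viewing spot beyond post 1.

>>> arm_command([
  {"fingers": -1,"x": 0,"y": 0,"z": -0.02,"ax": 0,"ay": 0,"az": 0},
  {"fingers": -1,"x": 0,"y": 0,"z": -0.035,"ax": 0,"ay": 0,"az": 0},
  {"fingers": -1,"x": 0,"y": 0,"z": -0.035,"ax": 0,"ay": 0,"az": 0},
  {"fingers": -1,"x": 0,"y": 0,"z": -0.035,"ax": 0,"ay": 0,"az": 0},
  {"fingers": -1,"x": 0,"y": 0.02,"z": -0.015,"ax": 0,"ay": 0,"az": 0},
  {"fingers": -1,"x": -0.004,"y": 0.036,"z": 0,"ax": 0,"ay": 0,"az": 0},
  {"fingers": -1,"x": -0.004,"y": 0.036,"z": 0,"ax": 0,"ay": 0,"az": 0},
  {"fingers": -1,"x": -0.004,"y": 0.036,"z": 0,"ax": 0,"ay": 0,"az": 0},
  {"fingers": -1,"x": -0.004,"y": 0.036,"z": 0,"ax": 0,"ay": 0,"az": 0},
  {"fingers": -1,"x": -0.004,"y": 0.036,"z": 0,"ax": 0,"ay": 0,"az": 0},
])

```text
clock: 17.97
tcp_pos: [0.5393, -0.1094, 0.1713]
orientation: [-0.245, -3.132, -0.0]
contact_force: [0.7, -0.6, -1.9]
grip_width: 0.0357
gripper_force: 40.6
```

>>> arm_command([
  {"fingers": -1,"x": -0.004,"y": 0.036,"z": 0,"ax": 0,"ay": 0,"az": 0},
  {"fingers": -1,"x": -0.004,"y": 0.036,"z": 0,"ax": 0,"ay": 0,"az": 0},
  {"fingers": -1,"x": -0.004,"y": 0.036,"z": 0,"ax": 0,"ay": 0,"az": 0},
  {"fingers": -1,"x": -0.004,"y": 0.036,"z": 0,"ax": 0,"ay": 0,"az": 0},
  {"fingers": -1,"x": -0.004,"y": 0.036,"z": 0,"ax": 0,"ay": 0,"az": 0},
  {"fingers": -1,"x": -0.003,"y": 0.036,"z": 0,"ax": 0,"ay": 0,"az": 0},
  {"fingers": -1,"x": 0,"y": 0.016,"z": 0,"ax": 0,"ay": 0,"az": 0},
  {"fingers": -1,"x": 0,"y": 0,"z": 0,"ax": 0,"ay": 0,"az": 0},
  {"fingers": -1,"x": 0,"y": 0,"z": 0,"ax": 0,"ay": 0,"az": 0},
])

```text
clock: 18.72
tcp_pos: [0.5978, 0.1158, 0.1708]
orientation: [-0.241, -3.131, 0.0]
contact_force: [-0.2, -1.0, -1.8]
grip_width: 0.0351
gripper_force: 40.6
```

Run:
```python
from h import *
np.set_printoptions(precision=4,suppress=True)
o=r.get_obs();print(o["tcp_pos"],Ro.from_rotvec(o["orientation"]).as_matrix(),o["contact_force"],o["clock"],o["grip_width"])
f=grab("wrist"); im=f["frame"]
hsv=cv2.cvtColor(im,cv2.COLOR_RGB2HSV).astype(int);H,S,V=hsv[...,0],hsv[...,1],hsv[...,2]
def blobs(m,z,a):
    n,l,st,c=cv2.connectedComponentsWithStats(m.astype(np.uint8))
    for i in range(1,n):
        if st[i,4]>a:
            ct=max(cv2.findContours((l==i).astype(np.uint8),cv2.RETR_EXTERNAL,cv2.CHAIN_APPROX_NONE)[0],key=len)
            e=cv2.fitEllipse(cv2.convexHull(ct)) if len(ct)>8 else None
            print(c[i],st[i],e,onz(f,[e[0]],z))
print("disc");blobs((abs(H-18)<9)&(S>90)&(V>80),.05,150)
print("red");blobs(((H<7)|(H>172))&(S>130)&(V>40),o["tcp_pos"][2]+.0126,100)
print(1.3*proj(f,[[.5368,.116,.05],[.5368,.116,.08]]))
save(f,"w5.png",s=1.3)
```

```text
[0.5978 0.1158 0.1708] [[-0.9883  0.1528 -0.001 ]
 [ 0.1528  0.9883 -0.0001]
 [ 0.0009 -0.0002 -1.    ]] [-0.1775 -0.9742 -1.8378] 18.7167 0.03505577807959267
disc
[121.2298 135.3268] [  97  113   44   46 1166] ((118.18933868408203, 135.97804260253906), (42.324466705322266, 47.718658447265625), 146.0609588623047) [[0.5184 0.0048 0.05  ]]
[265.0662 136.4855] [ 243  114   45   47 1345] ((264.77752685546875, 137.00860595703125), (44.6858024597168, 46.276695251464844), 170.50894165039062) [[0.5374 0.116  0.05  ]]
[  4.043  141.6291] [  0 123  11  37 302] ((-3.838845729827881, 140.157958984375), (27.724538803100586, 38.62483215332031), 167.50637817382812) [[ 0.5031 -0.0983  0.05  ]]
red
[277.5441 300.8082] [ 235  256   85   85 5194] ((277.7879333496094, 299.4849853515625), (81.08091735839844, 86.72053527832031), 46.63886260986328) [[0.5923 0.117  0.1834]]
[[344.0982 176.9837]
 [341.9659 181.3224]]
```

View pics/w5.png

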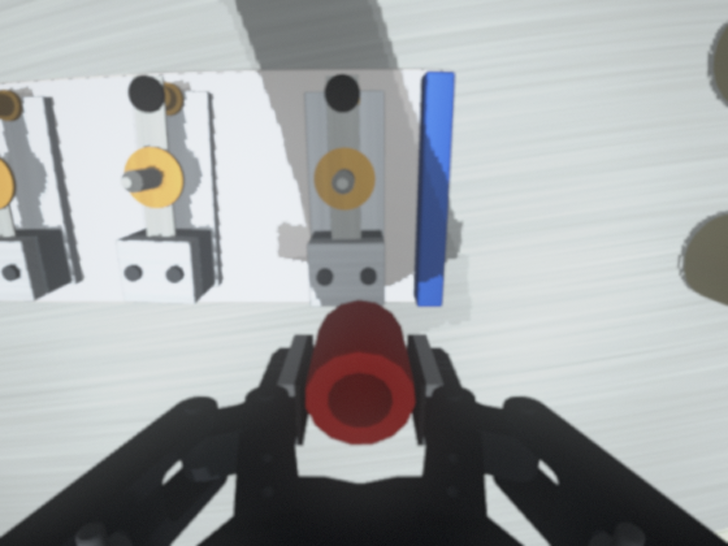

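Disc 1 is at (344,178) with its post at (343,181), giving a post foot at (.537,.116). The collar is held upright, with its top rim centred at (360,398).

Run:
```python
from h import *
np.set_printoptions(precision=4,suppress=True)
o=r.get_obs();t=o["tcp_pos"];f=grab("wrist")
P=onz(f,[[276.9,306.2],[276.9,307.7]],t[2]+.0126);print(t,P)
c=P[0]
for dz in (0,-.045):
    a=np.linspace(0,2*np.pi,73); q=1.3*proj(f,np.c_[c[0]+.018*np.cos(a),c[1]+.018*np.sin(a),np.full(73,c[2]+dz)]);print(dz,q.min(0),q.max(0))
tgt=np.array([.5374,.116,t[2]]);print("shift",to(t+tgt-np.array([c[0],c[1],t[2]])))
```

```text
[0.5978 0.1139 0.1708] [[0.5955 0.1143 0.1834]
 [0.5962 0.1142 0.1834]]
0 [302.6668 346.7497] [417.2957 444.4612]
-0.045 [316.8077 294.4997] [403.1406 372.8028]
shift [ 0.0579 -0.0064  0.0002]
```

Run:
```python
from h import *
np.set_printoptions(precision=4,suppress=True)
f=grab("wrist");o=r.get_obs();t=o["tcp_pos"];im=f["frame"];D=f["depth"]
hsv=cv2.cvtColor(im,cv2.COLOR_RGB2HSV).astype(int);H,S,V=hsv[...,0],hsv[...,1],hsv[...,2]
def pts(m):
    v,u=np.nonzero(m&(D>0)); oo,d=rays(f,np.c_[u,v]); return oo+d*D[v,u][:,None]
p=pts(((H<7)|(H>172))&(S>110)&(V>40))
print(t,o["contact_force"],len(p),np.percentile(p,[1,5,25,50,75,95,99],axis=0))
zt=np.percentile(p[:,2],95);q=p[abs(p[:,2]-zt)<.003];print("top",zt,len(q),q.min(0),q.max(0),cv2.minEnclosingCircle((q[:,:2]*1000).astype(np.float32)))
m=(abs(H-18)<9)&(S>90)&(V>80);m[:,:210]=0
p=pts(m);print("disc",np.median(p,0),cv2.minEnclosingCircle((p[:,:2]*1000).astype(np.float32)))
```

```text
[0.598  0.1125 0.171 ] [ 0.0983 -0.0592 -1.8457] 6558 [[0.5792 0.0971 0.1496]
 [0.5796 0.0998 0.1555]
 [0.583  0.1066 0.1698]
 [0.5923 0.114  0.1809]
 [0.6054 0.1213 0.1828]
 [0.6087 0.1278 0.1835]
 [0.6119 0.1297 0.184 ]]
top 0.18352186853709804 3379 [0.5787 0.0949 0.1805] [0.6137 0.1306 0.1847] ((596.677001953125, 112.94371032714844), 18.117137908935547)
disc [0.5363 0.117  0.0495] ((537.7685546875, 116.38036346435547), 17.39870834350586)
```

>>> arm_command([
  {"fingers": -1,"x": 0.015,"y": -0.0015,"z": 0,"ax": 0,"ay": 0,"az": 0},
  {"fingers": -1,"x": 0.02,"y": -0.002,"z": 0,"ax": 0,"ay": 0,"az": 0},
  {"fingers": -1,"x": 0.015,"y": -0.0012,"z": 0.01,"ax": 0,"ay": 0,"az": 0},
  {"fingers": -1,"x": 0.009,"y": -0.001,"z": 0.02,"ax": 0,"ay": 0,"az": 0},
  {"fingers": -1,"x": 0,"y": 0,"z": 0.015,"ax": 0,"ay": 0,"az": 0},
  {"fingers": -1,"x": 0,"y": 0,"z": 0,"ax": 0,"ay": 0,"az": 0},
  {"fingers": -1,"x": 0,"y": 0,"z": 0,"ax": 0,"ay": 0,"az": 0},
  {"fingers": -1,"x": 0,"y": 0,"z": 0,"ax": 0,"ay": 0,"az": 0},
])

```text
clock: 19.53
tcp_pos: [0.5402, 0.1173, 0.1271]
orientation: [0.247, 3.13, 0.0]
contact_force: [0.4, 1.0, -1.4]
grip_width: 0.0354
gripper_force: 40.6
```

>>> arm_command([
  {"fingers": -1,"x": 0,"y": 0,"z": 0,"ax": 0,"ay": 0,"az": 0},
  {"fingers": -1,"x": 0,"y": 0,"z": 0,"ax": 0,"ay": 0,"az": 0},
  {"fingers": -1,"x": 0,"y": 0,"z": 0,"ax": 0,"ay": 0,"az": 0},
  {"fingers": -1,"x": 0,"y": 0,"z": 0,"ax": 0,"ay": 0,"az": 0},
])

```text
clock: 19.87
tcp_pos: [0.5395, 0.1181, 0.1265]
orientation: [0.245, 3.131, 0.001]
contact_force: [0.1, -0.7, -1.9]
grip_width: 0.0357
gripper_force: 40.6
```

>>> arm_command([
  {"fingers": -1,"x": 0.0004,"y": -0.002,"z": 0,"ax": 0,"ay": 0,"az": 0},
  {"fingers": -1,"x": 0,"y": 0,"z": 0,"ax": 0,"ay": 0,"az": 0},
  {"fingers": -1,"x": 0,"y": 0,"z": 0.004,"ax": 0,"ay": 0,"az": 0},
  {"fingers": -1,"x": 0,"y": 0,"z": 0.004,"ax": 0,"ay": 0,"az": 0},
  {"fingers": -1,"x": 0,"y": 0,"z": 0.003,"ax": 0,"ay": 0,"az": 0},
  {"fingers": -1,"x": 0,"y": 0,"z": 0,"ax": 0,"ay": 0,"az": 0},
  {"fingers": -1,"x": 0,"y": 0,"z": 0,"ax": 0,"ay": 0,"az": 0},
])

```text
clock: 20.45
tcp_pos: [0.5382, 0.1161, 0.1146]
orientation: [-0.245, -3.131, 0.001]
contact_force: [-1.2, -0.8, -1.3]
grip_width: 0.0356
gripper_force: 40.6
```

>>> arm_command([
  {"fingers": -1,"x": 0,"y": 0,"z": 0.002,"ax": 0,"ay": 0,"az": 0},
  {"fingers": -1,"x": 0,"y": 0,"z": 0.002,"ax": 0,"ay": 0,"az": 0},
  {"fingers": -1,"x": 0,"y": 0,"z": 0.002,"ax": 0,"ay": 0,"az": 0},
  {"fingers": -1,"x": 0,"y": 0,"z": 0,"ax": 0,"ay": 0,"az": 0},
  {"fingers": -1,"x": 0,"y": 0,"z": 0,"ax": 0,"ay": 0,"az": 0},
])

```text
clock: 20.87
tcp_pos: [0.5383, 0.1161, 0.1089]
orientation: [-0.245, -3.132, 0.0]
contact_force: [-0.1, -0.1, -2.0]
grip_width: 0.0358
gripper_force: 40.6
```

Run:
```python
from h import *
np.set_printoptions(precision=4,suppress=True)
f=grab("scene");o=r.get_obs();print(o["tcp_pos"],o["contact_force"],o["clock"])
u,v=proj(f,[[.5375,.1163,.07]])[0].astype(int);print(u,v);save(f,"s1.png",(max(u-70,0),max(v-55,0),u+70,v+50),5)
```

```text
[0.5384 0.1161 0.1091] [ 0.1758  0.9218 -2.3194] 20.9167
301 212
```

View pics/s1.png

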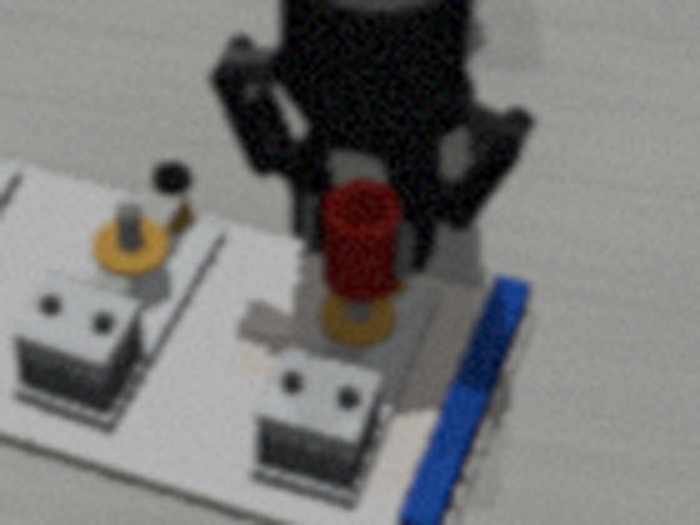

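The collar at (362,240) sits concentrically over post 1, whose foot shows at (360,312), with the post already inside the bore and no side force. Lowering on.

>>> arm_command([
  {"fingers": -1,"x": 0,"y": 0,"z": 0.003,"ax": 0,"ay": 0,"az": 0},
  {"fingers": -1,"x": 0,"y": 0,"z": 0.003,"ax": 0,"ay": 0,"az": 0},
  {"fingers": -1,"x": 0,"y": 0,"z": 0.003,"ax": 0,"ay": 0,"az": 0},
  {"fingers": -1,"x": 0,"y": 0,"z": 0,"ax": 0,"ay": 0,"az": 0},
])

```text
clock: 21.25
tcp_pos: [0.5379, 0.116, 0.0993]
orientation: [-0.245, -3.131, 0.001]
contact_force: [-0.3, -0.0, -0.5]
grip_width: 0.0357
gripper_force: 40.6
```

>>> arm_command([
  {"fingers": -1,"x": 0,"y": 0,"z": 0.003,"ax": 0,"ay": 0,"az": 0},
  {"fingers": -1,"x": 0,"y": 0,"z": 0.003,"ax": 0,"ay": 0,"az": 0},
  {"fingers": -1,"x": 0,"y": 0,"z": 0.003,"ax": 0,"ay": 0,"az": 0},
  {"fingers": -1,"x": 0,"y": 0,"z": 0.003,"ax": 0,"ay": 0,"az": 0},
  {"fingers": -1,"x": 0,"y": 0,"z": 0,"ax": 0,"ay": 0,"az": 0},
  {"fingers": -1,"x": 0,"y": 0,"z": 0,"ax": 0,"ay": 0,"az": 0},
])

```text
clock: 21.75
tcp_pos: [0.5383, 0.1161, 0.0878]
orientation: [-0.245, -3.132, 0.0]
contact_force: [0.1, -0.1, -0.5]
grip_width: 0.0358
gripper_force: 40.6
```

>>> arm_command([
  {"fingers": -1,"x": 0,"y": 0,"z": 0.001,"ax": 0,"ay": 0,"az": 0},
  {"fingers": -1,"x": 0,"y": 0,"z": 0.001,"ax": 0,"ay": 0,"az": 0},
  {"fingers": -1,"x": 0,"y": 0,"z": 0.001,"ax": 0,"ay": 0,"az": 0},
  {"fingers": -1,"x": 0,"y": 0,"z": 0,"ax": 0,"ay": 0,"az": 0},
  {"fingers": -1,"x": 0,"y": 0,"z": 0,"ax": 0,"ay": 0,"az": 0},
])

```text
clock: 22.17
tcp_pos: [0.5384, 0.1161, 0.0851]
orientation: [-0.245, -3.132, 0.0]
contact_force: [0.1, -0.4, -2.3]
grip_width: 0.0361
gripper_force: 40.6
```

>>> arm_command([
  {"fingers": -1,"x": 0,"y": 0,"z": 0.001,"ax": 0,"ay": 0,"az": 0},
  {"fingers": -1,"x": 0,"y": 0,"z": 0.001,"ax": 0,"ay": 0,"az": 0},
  {"fingers": -1,"x": 0,"y": 0,"z": 0,"ax": 0,"ay": 0,"az": 0},
  {"fingers": -1,"x": 0,"y": 0,"z": 0,"ax": 0,"ay": 0,"az": 0},
  {"fingers": -1,"x": 0,"y": 0,"z": 0,"ax": 0,"ay": 0,"az": 0},
])

```text
clock: 22.58
tcp_pos: [0.5384, 0.1161, 0.0831]
orientation: [-0.245, -3.132, -0.0]
contact_force: [0.4, 0.6, -2.2]
grip_width: 0.0353
gripper_force: 40.6
```

>>> arm_command([
  {"fingers": -1,"x": 0,"y": 0,"z": 0.001,"ax": 0,"ay": 0,"az": 0},
  {"fingers": -1,"x": 0,"y": 0,"z": 0.001,"ax": 0,"ay": 0,"az": 0},
  {"fingers": -1,"x": 0,"y": 0,"z": 0,"ax": 0,"ay": 0,"az": 0},
  {"fingers": -1,"x": 0,"y": 0,"z": 0,"ax": 0,"ay": 0,"az": 0},
])

```text
clock: 22.92
tcp_pos: [0.5384, 0.1161, 0.0812]
orientation: [-0.245, -3.132, -0.0]
contact_force: [-0.2, -0.0, 2.0]
grip_width: 0.0354
gripper_force: 40.9
```

Seat contact: the leaf now carries the collar. Opening partway, then rising straight up.

>>> arm_command([
  {"fingers": 0.3,"x": 0,"y": 0,"z": 0,"ax": 0,"ay": 0,"az": 0},
  {"fingers": 0.6,"x": 0,"y": 0,"z": 0,"ax": 0,"ay": 0,"az": 0},
  {"fingers": 0.6,"x": 0,"y": 0,"z": 0,"ax": 0,"ay": 0,"az": 0},
  {"fingers": 0.6,"x": 0,"y": 0,"z": 0,"ax": 0,"ay": 0,"az": 0},
  {"fingers": 0.6,"x": 0,"y": 0,"z": 0,"ax": 0,"ay": 0,"az": 0},
], grip_force=20)

```text
clock: 23.33
tcp_pos: [0.5385, 0.1161, 0.0811]
orientation: [0.245, 3.132, 0.0]
contact_force: [-0.1, -0.5, -0.2]
grip_width: 0.0685
gripper_force: 0.0
```

>>> arm_command([
  {"fingers": 0.6,"x": 0,"y": 0,"z": -0.01,"ax": 0,"ay": 0,"az": 0},
  {"fingers": 0.6,"x": 0,"y": 0,"z": -0.02,"ax": 0,"ay": 0,"az": 0},
  {"fingers": 0.6,"x": 0,"y": 0,"z": -0.04,"ax": 0,"ay": 0,"az": 0},
  {"fingers": 0.6,"x": 0,"y": 0,"z": -0.04,"ax": 0,"ay": 0,"az": 0},
  {"fingers": 0.6,"x": 0,"y": 0,"z": -0.03,"ax": 0,"ay": 0,"az": 0},
  {"fingers": 0.6,"x": 0,"y": 0,"z": 0,"ax": 0,"ay": 0,"az": 0},
  {"fingers": 0.6,"x": 0,"y": 0,"z": 0,"ax": 0,"ay": 0,"az": 0},
  {"fingers": 0.6,"x": 0,"y": 0,"z": 0,"ax": 0,"ay": 0,"az": 0},
])

```text
clock: 24.0
tcp_pos: [0.5381, 0.116, 0.2212]
orientation: [-0.245, -3.132, -0.0]
contact_force: [-0.1, 0.2, -0.5]
grip_width: 0.0684
gripper_force: 0.0
```

Run:
```python
from h import *
np.set_printoptions(precision=4,suppress=True)
f=grab("scene");o=r.get_obs();print(o["tcp_pos"],o["contact_force"],o["clock"])
save(f,"s2.png",(231,157,371,262),5)
f=grab("top");im=f["frame"];D=f["depth"];hsv=cv2.cvtColor(im,cv2.COLOR_RGB2HSV).astype(int);H,S,V=hsv[...,0],hsv[...,1],hsv[...,2]
for n in("scene",):
    f=grab(n);im=f["frame"];D=f["depth"];hsv=cv2.cvtColor(im,cv2.COLOR_RGB2HSV).astype(int);H,S,V=hsv[...,0],hsv[...,1],hsv[...,2]
    m=((H<7)|(H>172))&(S>150)&(V>40);m[:157]=0;m[262:]=0;m[:,:231]=0;m[:,371:]=0
    v,u=np.nonzero(m&(D>0));oo,d=rays(f,np.c_[u,v]);p=oo+d*D[v,u][:,None];print(len(p),np.percentile(p,[2,50,98],axis=0))
```

```text
[0.5377 0.1159 0.2204] [ 0.3168 -0.3118  0.7178] 24.05
293 [[0.5244 0.1061 0.0524]
 [0.5493 0.1207 0.0815]
 [0.5564 0.1352 0.0942]]
```

View pics/s2.png

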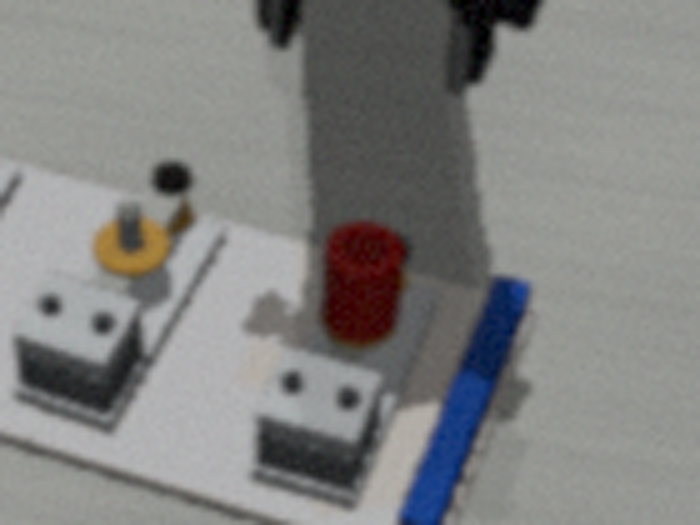

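The collar at (362,285) sits right down on the seat of unit 1, with its top at z ≈ 0.094, and the leaf is slightly bent. The gripper is well clear, so I'm handing in.

```bash
python3 -c "
from bench import r
print(r.hand_in())"
```

```text
the job is handed in; nothing more can be done
None
```

I pressed all three fingers onto their stops in order from the blue end; place 1 was the tired one (about 3 N at its stop, against about 7–9 N for the others). The red collar is fully down on its post and released, no pressing force I read passed about 12.4 N, and I handed the job in at about 24 s.

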